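Fill a bearing housing: bearing, spacer, bearing

TASK

Fill the green upright bearing housing on the bench: drop one of the two steel bearings flat into its bore, then the brass spacer ring on top of it, then the other bearing, so that all three lie flat in one column, right down on one another, with the spacer in the middle. It does not matter which bearing goes first. Leave the grease pot, oil can, match tin and mallet where they are.

Things in the scene. Friction and masses are not known exactly. Their poses are not given: they have to be found in the camera images.
- housing_mouth (a point): Centre of the mouth of the green cast housing, at the level of its rim, 88 mm above the bench. The housing is fixed, upright (z up): a round barrel, 84 mm outside diameter (90 mm at the rim), on a round flange of 132 mm diameter, 12 mm thick, with four bolt heads. Its round bore has 64 mm diameter and is 76 mm deep; over the top 6 mm the mouth flares out from 64 to 74 mm as a lead-in. The filled column (26 + 20 + 26 mm) ends 4 mm below the rim.
- housing_floor (a point): Centre of the bore's flat floor, 12 mm above the bench, 76 mm under the mouth; z up along the bore.
- bearing_a_center (a point): Centre (half-way up, 13 mm above its lower face) of one steel ball bearing with black seals, lying flat: a ring of 60 mm outside diameter, 30 mm hole, 26 mm high, about 0.3 kg; z is its axis. Both ends are alike. Across the outside it measures 59 to 61 mm.
- bearing_b_center (a point): The same for the other, equal bearing: 60 mm outside diameter, 30 mm hole, 26 mm high.
- bearing_a: The first bearing; origin at the centre of its lower face.
- bearing_b: The second bearing; origin at the centre of its lower face.
- spacer_center (a point): Centre (half-way up, 10 mm above its lower face) of the brass spacer ring, lying flat: 60 mm outside diameter, 44 mm hole, 20 mm high, about 0.2 kg; z is its axis. Both ends are alike. Across the outside it measures 59 to 61 mm.
- spacer: The brass spacer ring; origin at the centre of its lower face.
- grease_pot: Bystander: stoneware pot, 88 mm diameter, 56 mm high; origin under its centre.
- oil_can: Bystander: metal oil can with a thin bent spout, 76 mm diameter, 166 mm high; origin under its centre.
- match_tin: Bystander: flat brass tin, 42 x 64 x 18 mm; origin under its centre.
- mallet: Bystander: wooden mallet lying down, 300 mm long along its y, head 126 mm wide and 63 mm high at +y; origin under the middle of its length.
There are look-alikes about, which are no part of the job. Leave any orange or pink look-alike of the bearing_a alone. Leave any turquoise look-alike of the spacer alone.

How it is judged:
On the way, in this order (a step that is already met when the one before it is completed fails the run):
1. one bearing lies flat on the floor of the bore (((z of bearing_a_center in the frame of housing_floor between 0.009 and 0.017 m and horizontal distance between bearing_a_center and housing_floor below 0.006 m and angle between the z axis of bearing_a_center and the z axis of housing_floor, either way round below 0.08 rad) or (z of bearing_b_center in the frame of housing_floor between 0.009 and 0.017 m and horizontal distance between bearing_b_center and housing_floor below 0.006 m and angle between the z axis of bearing_b_center and the z axis of housing_floor, either way round below 0.08 rad))), for 0.2 s.
2. the spacer lies flat on that bearing (z of spacer_center in the frame of housing_floor between 0.032 and 0.04 m and horizontal distance between spacer_center and housing_floor below 0.006 m and angle between the z axis of spacer_center and the z axis of housing_floor, either way round below 0.08 rad), for 0.2 s.
At the end, for the whole second after the job is handed in: One bearing lies on the floor of the bore (its centre 13 mm above it), the spacer on that (centre 36 mm above the floor) and the other bearing on top (centre 59 mm above the floor), each within 4 mm in height, within 6 mm of the bore's axis, flat within 0.08 rad, and at rest (all of step 2 and ((z of bearing_a_center in the frame of housing_floor between 0.009 and 0.017 m and horizontal distance between each of bearing_a_center, bearing_b_center and housing_floor below 0.006 m and angle between the z axis of each of bearing_a_center, bearing_b_center and the z axis of housing_floor, either way round below 0.08 rad and z of bearing_b_center in the frame of housing_floor between 0.055 and 0.063 m) or (z of bearing_b_center in the frame of housing_floor between 0.009 and 0.017 m and horizontal distance between each of bearing_b_center, bearing_a_center and housing_floor below 0.006 m and angle between the z axis of each of bearing_b_center, bearing_a_center and the z axis of housing_floor, either way round below 0.08 rad and z of bearing_a_center in the frame of housing_floor between 0.055 and 0.063 m)) and linear speed of each of bearing_a, bearing_b, spacer below 0.02 m/s); the robot touches nothing.
It fails at once if the grease pot is pushed more than 30 mm from its place (distance of grease_pot from where it was at the start of the episode above 0.03 m).
It fails at once if the oil can is pushed more than 30 mm from its place (distance of oil_can from where it was at the start of the episode above 0.03 m).
It fails at once if the match tin is pushed more than 30 mm from its place (distance of match_tin from where it was at the start of the episode above 0.03 m).
It fails at once if the mallet is pushed more than 30 mm from its place (distance of mallet from where it was at the start of the episode above 0.03 m).
It also fails if it takes over 72 s, if anything falls off the work surface, if the arm or the gripper's body presses on something with over 40 N, if the wrist force passes 120 N, or if a joint passes its speed limit or range.

ROBOT

A 7-joint arm with a two-finger parallel gripper is mounted at the origin on a cart in front of the work surface, level with it; the furniture and walls round the work are solid. World frame = base frame: x ahead of the robot, y to its left, z up, the work surface at z = 0. Lengths are in m, angles in rad, forces in N, time in s.
With the tool pointing down it reaches from about 0.425 to 0.925 m from the base axis. Payload 6.8 kg.
Tool frame: the origin (TCP) lies on the centre line of the jaws, within the pads' length; the fingertips stand bot.tip_reach ahead of it and the grasp point (between the pads) lies 3 mm ahead of it (bot.tip_reach is the distance from the TCP to the fingertips, in m); z points along the fingers, y is the line along which they close (so a half turn about z gives the same grasp; the last joint's range is limited). The gripper opens to 85 mm and grips with 20 to 120 N. Pads are 22 mm wide; open, the fingers measure 114 mm over their backs; the gripper's body (76 mm by 85 mm) begins 54 mm behind the grasp point. The pads swing forward as they close: fully open they stand 13 mm farther back than shut.
Start: joints at [1.129, 0.477, 0.022, 1.555, -0.011, 1.109, -0.083], TCP at [0.221, -0.638, 0.253] pointing down, gripper open.
Joint ranges: [-2.96, 2.96], [-0.34, 2.1], [-1.41, 1.46], [0.24, 2.44], [-1.37, 4.51], [0.17, 1.92], [-2.96, 2.96]. Speed limits (rad/s): [2.39, 2.39, 3.14, 3.14, 3.14, 3.14, 3.14].

INTERFACE

Orientations are given as a unit quaternion [w, x, y, z].
In Python, from station import bot gives the robot as it stands.
- The arm moves only by the tool jog_arm, never from a script. Its argument "deltas" is a list of rows, each a list of 7 numbers: the shift along the world's x, y, z in m, then the turn, a rotation vector about the world's x, y, z in rad, then the opening, from 0 (shut) to 1 (fully open). In form: [[x, y, z, rx, ry, rz, grip], ...]. A call has 1 to 10 rows; each row shifts and turns the commanded pose from where the row before left it; what a row does not reach is not made up. A row lasts 1/10 s, in which the tool goes at most 50 mm and 8.59 degrees, less where a joint would pass 70% of its speed; a pose out of reach is approached as far as the arm can. A call with a gripper value outside its range is refused whole. The fingers move at their own pace and stop on an object; "newtons" is the grip in N (left out, the last holds). Time passes only in rows, so rows that do not move let the fingers close. It gives the time, the measured TCP pose, the force, the opening and the grip force at its end, in the units of the state.
- bot.get_obs(): the state, without advancing time (a new reading comes with each control period).
- bot.read_camera(name): name is "side" or "top"; returns a dict with "img" (480x640x3 uint8, red, green, blue), "K" (3x3 intrinsics, pixels), "dist_coeffs" ([k1, k2, p1, p2, k3] as OpenCV has them; the pictures are not rectified), "eye" and "attitude" of the camera in the world. Camera axes: x right, y down, z forward; pixel columns grow to the right and rows downward; lengths in m; the calibration is good to about 2 mm. A picture is of the moment at which its call begins. There is no depth.
- bot.hand_in(): hands the job in; it is judged then, once.
The state is a dict: "t": time; "q": joint angles; "joint_vel": joint speeds; "joint_torque": joint torques, N m; "eef_pos": TCP position; "tool_rot": TCP orientation; "contact_force": force on the tool from outside, world axes, zero at the start; "torque": the same for the moment, N m; "gripper_width": opening from 0.0 (shut) to 1.0 (fully open); "grasp_force": force on a finger pad.
Only numpy, scipy, OpenCV 4.12 (cv2) and the standard library are available. Lean on these libraries where they do the work, as an engineer would, in place of code of your own. Each camera call takes 0.05 s, during which the arm holds its last target. There are 200 camera calls.

## Working session

There is one attempt and no reset: what is moved stays moved. The work goes in short steps, Python scripts to look and compute and a tool call to move; the robot and the scene stay as the last step left them, time stands still between calls to the robot, and variables do not carry over. Pictures are saved under pics/ and viewed, at most 10 in all, crops included, and the job is handed in when it is done.

Besides the shell and the picture viewer there is one more tool, called as name([rows], argument=value, ...), one row to a line, values as JSON. jog_arm: Moves the arm, as the interface text tells. Its arguments: {"type":"object","properties":{"deltas":{"type":"array"},"newtons":{"type":"number"}},"required":["deltas"]}

```bash
mkdir -p pics; cat > h.py <<'E'
import numpy as np, cv2
from scipy.spatial.transform import Rotation as R
from station import bot
def cam(n,f=None):
    c=bot.read_camera(n)
    if f: cv2.imwrite('pics/'+f,c['img'][:,:,::-1])
    return c
def mat(a):
    a=np.array(a,float)
    return a if a.shape==(3,3) else R.from_quat(np.r_[a[1:],a[0]]).as_matrix()
def px2w(c,uv,z):
    p=cv2.undistortPoints(np.array([[uv]],float),np.array(c['K']),np.array(c['dist_coeffs']))[0,0]
    d=mat(c['attitude'])@np.r_[p,1]; e=np.array(c['eye']); return (e+d*(z-e[2])/d[2]).round(4)
def w2px(c,P):
    A=mat(c['attitude']); rv=cv2.Rodrigues(A.T)[0]; 
    return cv2.projectPoints(np.array(P,float).reshape(-1,3),rv,-A.T@np.array(c['eye']),np.array(c['K']),np.array(c['dist_coeffs']))[0][:,0]
E
python3 - <<'E'
from h import *
for n in('top','side'):
    c=cam(n,n+'0.png'); print(c['eye'],c['attitude'],c['K'],c['dist_coeffs'])
print(bot.get_obs(),bot.tip_reach)
E
```

```text
[0.3163728  0.0343378  1.30598589] [ 0.06830066 -0.69624866  0.71101183 -0.07095769] [[442.31536644   0.         325.9448875 ]
 [  0.         442.31536644 234.99928411]
 [  0.           0.           1.        ]] [-0.02499232  0.          0.          0.          0.        ]
[ 0.59246542 -0.99091511  0.84823341] [-0.4442205   0.89562998  0.02229363 -0.00425354] [[454.61108218   0.         321.03400083]
 [  0.         454.61108218 238.54444145]
 [  0.           0.           1.        ]] [-0.06708942  0.          0.          0.          0.        ]
{'t': 0.1, 'q': array([ 1.12891068,  0.47776237,  0.02232677,  1.5562941 , -0.01152724,
        1.10929897, -0.08307752]), 'joint_vel': array([ 0.00039886, -0.00382455, -0.00068886, -0.00316304,  0.00014098,
        0.00069569, -0.0008234 ]), 'joint_torque': array([ 4.31162131e-03, -5.97762251e+01,  1.61355950e+00, -2.81956530e+01,
        1.27906716e-02,  5.02410752e-03,  4.70422617e-05]), 'eef_pos': array([ 0.22100119, -0.63729696,  0.25241715]), 'tool_rot': array([-7.97865753e-04,  9.86101615e-01,  1.66141315e-01, -1.79024027e-04]), 'contact_force': array([-0.36542263, -0.0382437 , -0.37489629]), 'torque': array([-0.01789999, -0.02940293,  0.04701938]), 'grasp_force': 0.0, 'gripper_width': 0.9986336371754849} 0.022
```

View pics/top0.png

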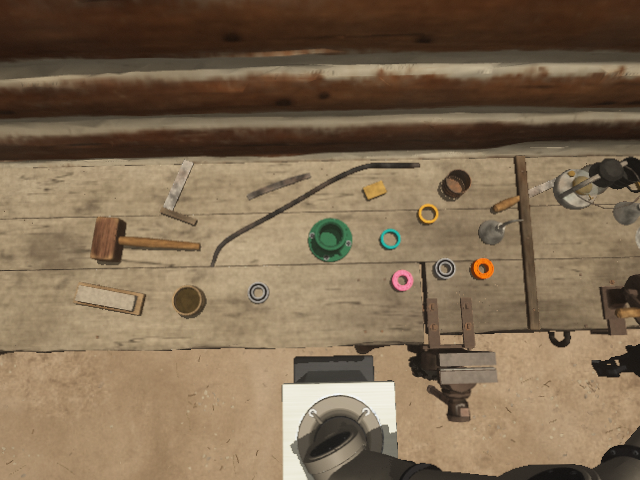

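View pics/side0.png

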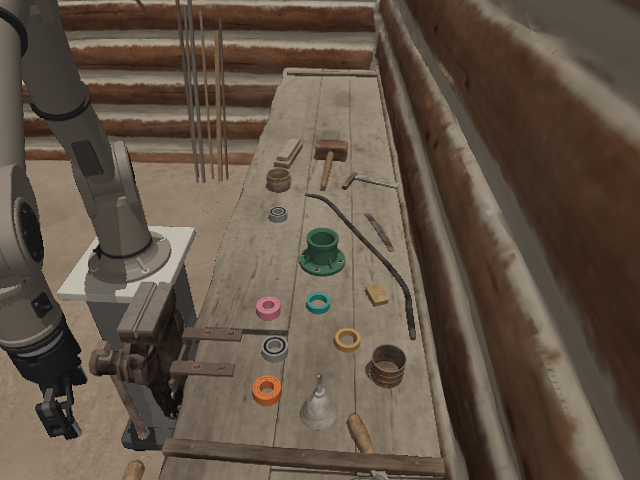

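The top view shows the steel bearings at about (258,293) and (445,268), the brass spacer at (428,214) and the housing at (331,238). In the side view they are at (278,214), (274,348), (347,340) and (322,240). The can, pot, tin and mallet are clear of these. Next I'll enlarge crops of each.

```bash
python3 - <<'E'
from h import *
rows=[]
for n,pts in(('top',[(258,293),(445,268),(428,214),(331,236)]),('side',[(278,214),(274,348),(347,340),(322,240)])):
    im=cv2.imread(f'pics/{n}0.png'); t=[]
    for u,v in pts:
        k=cv2.resize(im[v-20:v+20,u-20:u+20],(200,200),interpolation=cv2.INTER_CUBIC)
        for i in range(0,200,50): cv2.line(k,(i,0),(i,199),(255,255,0),1);cv2.line(k,(0,i),(199,i),(255,255,0),1)
        t.append(k)
    rows.append(np.hstack(t))
cv2.imwrite('pics/tiles.png',np.vstack(rows))
E
```

```text
(no output)
```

View pics/tiles.png

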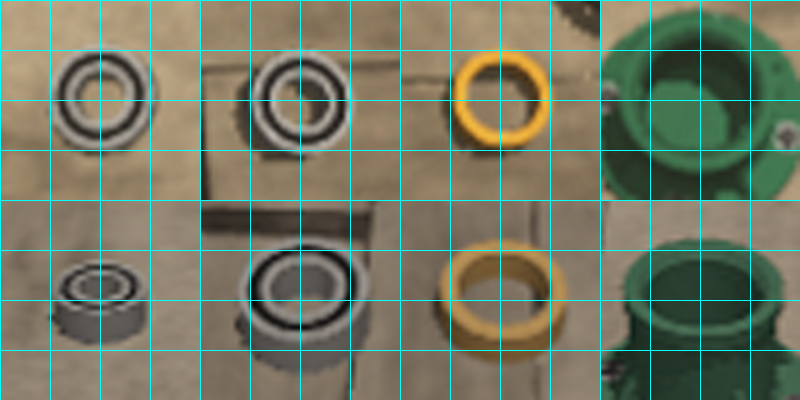

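```bash
cat > fit.py <<'E'
from h import *
from scipy.optimize import least_squares
T=bot.read_camera('top');S=bot.read_camera('side')
tc={'A':((258,293),(100,96)),'B':((445,268),(102,101)),'S':((428,214),(101,98)),'H':((331,236),(98,102))}
sc={'A':((278,214),(99.5,87)),'B':((274,348),(104,88)),'S':((347,340),(103,86)),'H':((322,240),(103,89))}
f=lambda c:[c[0][i]-20+(c[1][i]+.5)/5-.5 for i in(0,1)]
zt={'A':.026,'B':.026,'S':.02,'H':.088}
for k in tc:
    u=np.array([f(tc[k]),f(sc[k])])
    r=least_squares(lambda P:np.r_[w2px(T,P)[0]-u[0],w2px(S,P)[0]-u[1]],[.6,0,.03])
    print(k,'tri',r.x.round(4),'res',r.fun.round(2),'top',px2w(T,u[0],zt[k]),'side',px2w(S,u[1],zt[k]))
def ov(cams,objs,fn):
    rows=[]
    for im,c,pts in cams:
        t=[]
        for k in objs:
            u,v=pts[k][0]; K=cv2.resize(im[v-20:v+20,u-20:u+20],(200,200),interpolation=cv2.INTER_CUBIC)
            for x,y,z,r in objs[k]:
                a=np.linspace(0,2*np.pi,60); p=w2px(c,np.c_[x+r*np.cos(a),y+r*np.sin(a),z+0*a])
                q=((p-[u-20,v-20]+.5)*5-.5).round().astype(int); cv2.polylines(K,[q.reshape(-1,1,2)],True,(0,0,255),1)
            t.append(K)
        rows.append(np.hstack(t))
    cv2.imwrite('pics/'+fn,np.vstack(rows))
E
python3 fit.py
```

```text
A tri [0.4088 0.2267 0.0275] res [ 0.05  0.19  0.22 -0.04] top [0.4095 0.227  0.026 ] side [0.4078 0.2287 0.026 ]
B tri [ 0.4667 -0.3185  0.0252] res [ 0.08  0.28  0.23 -0.04] top [ 0.4674 -0.3181  0.026 ] side [ 0.4663 -0.3193  0.026 ]
S tri [ 0.6333 -0.2802  0.0201] res [ 0.02  0.11  0.09 -0.02] top [ 0.6336 -0.2802  0.02  ] side [ 0.6331 -0.2801  0.02  ]
H tri [0.5591 0.0156 0.0859] res [-0.14 -0.7  -0.69  0.16] top [0.5566 0.0153 0.088 ] side [0.561  0.0137 0.088 ]
```

```bash
cat >> fit.py <<'E'
ims=[(cv2.imread('pics/top0.png'),T,tc),(cv2.imread('pics/side0.png'),S,sc)]
x,y=.5595,.0145
ov(ims,{'A':[(.4086,.2278,.026,.03)],'B':[(.4668,-.3187,.026,.03)],'S':[(.6333,-.2801,.02,.03)],'H':[(x,y,.088,.045),(x,y,.088,.037)]},'ov.png')
E
python3 fit.py >/dev/null
```

```text
(no output)
```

View pics/ov.png

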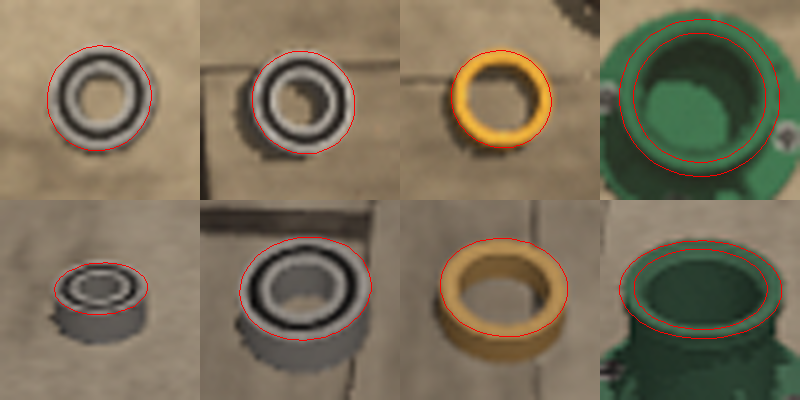

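jog_arm([
  [0.02,0.025,0,0,0,-0.04,1],
  [0.03,0.04,0,0,0,-0.04,1],
  [0.03,0.04,0,0,0,-0.04,1],
  [0.03,0.04,0,0,0,-0.04,1],
  [0.03,0.04,0,0,0,-0.04,1],
  [0.03,0.04,0,0,0,-0.04,1],
  [0.03,0.04,0,0,0,-0.04,1],
  [0.03,0.04,0,0,0,-0.04,1],
  [0.016,0.014,0,0,0,-0.014,1],
  [0,0,0,0,0,0,1],
], newtons=50)

```text
t: 1.3
eef_pos: [0.4704, -0.3147, 0.2535]
tool_rot: [-0.001, 1.0, 0.003, 0.001]
contact_force: [-0.7, -0.2, 0.7]
gripper_width: 1.0
grasp_force: 0.0
```

The overlaid circles fit to about 1 mm: bearing A (0.409, 0.228), bearing B (0.467, -0.319), spacer (0.633, -0.280), housing (0.5595, 0.014). I'm descending on bearing B.

jog_arm([
  [-0.003,-0.004,-0.03,0,0,0,1],
  [0,0,-0.04,0,0,0,1],
  [0,0,-0.04,0,0,0,1],
  [0,0,-0.03,0,0,0,1],
  [0,0,-0.03,0,0,0,1],
  [0,0,-0.02,0,0,0,1],
  [0,0,-0.02,0,0,0,1],
  [0,0,-0.008,0,0,0,1],
  [0,0,0,0,0,0,1],
])

```text
t: 2.2
eef_pos: [0.463, -0.3232, 0.0344]
tool_rot: [-0.0, 1.0, -0.001, -0.001]
contact_force: [-0.2, 1.1, 0.3]
gripper_width: 1.003
grasp_force: 0.0
```

```bash
python3 - <<'E'
from h import *
c=cam('side'); o=bot.get_obs(); print(o['eef_pos'],o['contact_force'])
k=cv2.resize(c['img'][290:380,214:334,::-1],(800,600),interpolation=cv2.INTER_CUBIC); cv2.imwrite('pics/g1.png',k)
E
```

```text
[ 0.46375392 -0.32339797  0.0353784 ] [-0.30495095 -0.13304763  0.78893114]
```

View pics/g1.png

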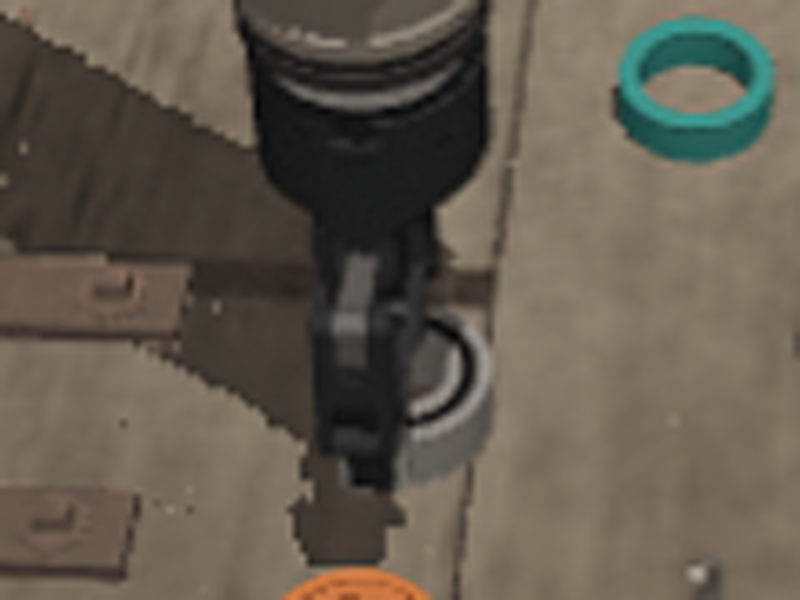

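```bash
python3 - <<'E'
from h import *
c=cam('side'); o=bot.get_obs(); p=o['eef_pos']; print(p,o['q'].round(3))
A=mat(o['tool_rot']); print(A.round(3))
for P in [p+[0,-.05,-.022],p+[0,-.05,-.009],p+[0,-.05,0.02],[.467,-.319,.026]]: print(P.round(3),((w2px(c,P)[0]-[214,290]+.5)*6.667).round())
for uv in [(372,488),(365,440)]: 
  for z in (.012,.025): print(uv,z,px2w(c,(uv[0]/6.667+213.5,uv[1]/6.667+289.5),z))
E
```

```text
[ 0.46429803 -0.32350653  0.03602175] [ 0.545  0.594 -0.06   1.964  0.061  0.584 -1.128]
[[ 1.    -0.001  0.001]
 [-0.001 -1.    -0.001]
 [ 0.001  0.001 -1.   ]]
[ 0.464 -0.374  0.014] [382. 523.]
[ 0.464 -0.374  0.027] [380. 498.]
[ 0.464 -0.374  0.056] [374. 442.]Traceback (most recent call last):
  File "<stdin>", line 4, in <module>
AttributeError: 'list' object has no attribute 'round'. Did you mean: 'count'?
```

The crop shows the near finger outside the ring, with its tip at about (372,488) and bearing B's centre near (427,370). The tip is roughly 9 mm ahead of the TCP while open. I'll correct the position, then close.

jog_arm([
  [0.003,0.004,-0.002,0,0,0,1],
  [0,0,0,0,0,0,0.5],
  [0,0,0,0,0,0,0.5],
  [0,0,0,0,0,0,0.5],
  [0,0,0,0,0,0,0.5],
  [0,0,0,0,0,0,0.5],
  [0,0,0,0,0,0,0.5],
], newtons=60)

```text
t: 3.0
eef_pos: [0.4679, -0.319, 0.0349]
tool_rot: [0.0, 1.0, -0.0, 0.001]
contact_force: [-2.5, 2.6, 10.6]
gripper_width: 0.678
grasp_force: 61.3
```

jog_arm([
  [0,0,0.005,0,0,0,0.5],
  [0,0,0.01,0,0,0,0.5],
  [0,0,0.02,0,0,0,0.5],
  [0,0,0.03,0,0,0,0.5],
  [0,0,0.03,0,0,0,0.5],
  [0,0,0.03,0,0,0,0.5],
  [0,0,0.02,0,0,0,0.5],
  [0,0,0,0,0,0,0.5],
])

```text
t: 3.8
eef_pos: [0.4686, -0.3197, 0.1816]
tool_rot: [0.001, 1.0, -0.0, 0.003]
contact_force: [0.3, -1.0, -3.1]
gripper_width: 0.676
grasp_force: 64.6
```

```bash
python3 - <<'E'
from h import *
c=cam('side'); o=bot.get_obs(); p=o['eef_pos'];print(p,o['contact_force'])
u,v=w2px(c,p+np.array([0,0,-.03]))[0].astype(int); print(u,v)
u0,v0=u-45,v-45
for z in (-.025,-.015,-.01):
  print(z,((w2px(c,p+np.array([0,0,z]))[0]-[u0,v0]+.5)*6.667).round(), ((w2px(c,p+np.array([-.03,0,z]))[0]-[u0,v0]+.5)*6.667).round())
k=cv2.resize(c['img'][v0:v0+90,u0:u0+90,::-1],(600,600),interpolation=cv2.INTER_CUBIC); cv2.imwrite('pics/g2.png',k)
E
```

```text
[ 0.46764032 -0.31908052  0.17957314] [-1.08785755  0.19697682 -2.65111226]
272 307
-0.025 [303. 294.] [209. 290.]
-0.015 [301. 272.] [206. 267.]
-0.01 [300. 260.] [205. 256.]
```

View pics/g2.png

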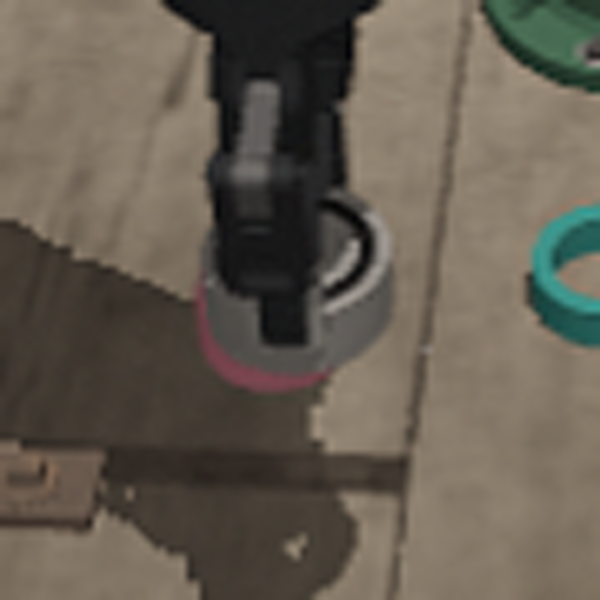

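Bearing B is held flat, and its lower edge is about 14 mm below the fingertips at crop (290,345). The pink patch behind it is the pink look-alike on the bench. I'm carrying it to the housing.

jog_arm([
  [0.008,0.026,0,0,0,0,0.5],
  [0.011,0.04,0,0,0,0,0.5],
  [0.011,0.04,0,0,0,0,0.5],
  [0.011,0.04,0,0,0,0,0.5],
  [0.011,0.04,0,0,0,0,0.5],
  [0.011,0.04,0,0,0,0,0.5],
  [0.011,0.04,0,0,0,0,0.5],
  [0.011,0.04,0,0,0,0,0.5],
  [0.008,0.027,0,0,0,0,0.5],
  [0,0,0,0,0,0,0.5],
])

```text
t: 4.85
eef_pos: [0.5599, 0.0202, 0.1767]
tool_rot: [-0.001, 1.0, 0.004, -0.001]
contact_force: [-0.7, 0.0, -2.5]
gripper_width: 0.672
grasp_force: 64.7
```

jog_arm([
  [0,0,0,0,0,0,0.5],
  [0,0,0,0,0,0,0.5],
])

```text
t: 5.05
eef_pos: [0.5592, 0.0126, 0.1771]
tool_rot: [0.001, 1.0, -0.001, -0.001]
contact_force: [0.3, 0.0, -2.5]
gripper_width: 0.677
grasp_force: 64.7
```

```bash
python3 - <<'E'
from h import *
o=bot.get_obs(); p=o['eef_pos'];print(p,o['contact_force'])
r=[]
for n in('top','side'):
  c=cam(n); u,v=w2px(c,[.5595,.014,.1])[0].astype(int); u0,v0=u-25,v-30
  k=cv2.resize(c['img'][v0:v0+60,u0:u0+50,::-1],(400,480),interpolation=cv2.INTER_CUBIC)
  for x,y,z,rr in [(.5595,.014,.088,.045),(p[0]-.001,p[1],p[2]-.009,.03),(p[0]-.001,p[1],p[2]-.035,.03)]:
    a=np.linspace(0,2*np.pi,60); q=(w2px(c,np.c_[x+rr*np.cos(a),y+rr*np.sin(a),z+0*a])-[u0,v0]+.5)*8
    cv2.polylines(k,[q.round().astype(int).reshape(-1,1,2)],True,(0,0,255),1)
  r.append(k)
cv2.imwrite('pics/g3.png',np.hstack(r))
E
```

```text
[0.55916726 0.01264629 0.17712477] [ 0.33351369  0.02140431 -2.45990938]
```

View pics/g3.png

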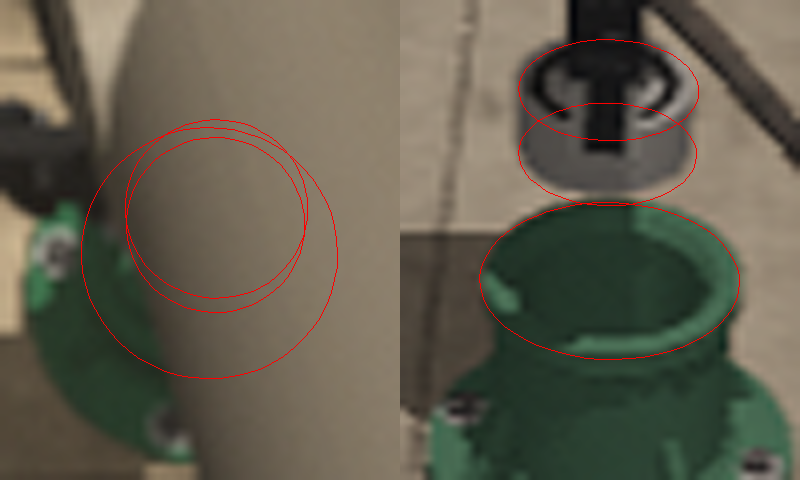

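Side view: the bearing hangs over the mouth, within about 1 mm of the rim's axis at crop (610,280). The arm hides the housing in the top view. I'm trimming about 1.5 mm and lowering.

jog_arm([
  [0.001,0.001,-0.01,0,0,0,0.5],
  [0,0,-0.02,0,0,0,0.5],
  [0,0,-0.015,0,0,0,0.5],
  [0,0,-0.005,0,0,0,0.5],
  [0,0,0,0,0,0,0.5],
  [0,0,-0.004,0,0,0,0.5],
  [0,0,-0.004,0,0,0,0.5],
  [0,0,-0.004,0,0,0,0.5],
  [0,0,0,0,0,0,0.5],
])

```text
t: 6.05
eef_pos: [0.562, 0.0149, 0.1167]
tool_rot: [0.0, 1.0, -0.0, 0.001]
contact_force: [1.6, -1.5, 1.4]
gripper_width: 0.67
grasp_force: 65.1
```

jog_arm([
  [0,0,-0.002,0,0,0,0.5],
  [0,0,-0.002,0,0,0,0.5],
  [0,0,0,0,0,0,0.5],
])

```text
t: 6.35
eef_pos: [0.562, 0.0146, 0.1126]
tool_rot: [0.0, 1.0, -0.0, 0.001]
contact_force: [3.1, -2.9, -0.3]
gripper_width: 0.671
grasp_force: 65.0
```

jog_arm([
  [0.001,-0.001,0,0,0,0,0.5],
  [0,0,-0.002,0,0,0,0.5],
  [0,0,0,0,0,0,0.5],
  [0,0,0,0,0,0,0.5],
])

```text
t: 6.75
eef_pos: [0.562, 0.0142, 0.1101]
tool_rot: [0.0, 1.0, -0.0, -0.0]
contact_force: [1.1, -1.9, -2.3]
gripper_width: 0.677
grasp_force: 64.8
```

jog_arm([
  [0,0,0,0,0,0,1],
  [0,0,0,0,0,0,1],
  [0,0,0,0,0,0,1],
  [0,0,0.01,0,0,0,1],
  [0,0,0.03,0,0,0,1],
  [0,0,0.04,0,0,0,1],
  [0,0,0.03,0,0,0,1],
  [0,0,0,0,0,0,1],
])

```text
t: 7.55
eef_pos: [0.5649, 0.0147, 0.2258]
tool_rot: [-0.0, 1.0, -0.0, 0.004]
contact_force: [0.9, 0.4, 0.2]
gripper_width: 1.002
grasp_force: 0.0
```

jog_arm([
  [0.008,-0.026,0,0,0,0,1],
  [0.01,-0.04,0,0,0,0,1],
  [0.01,-0.04,0,0,0,0,1],
  [0.01,-0.04,0,0,0,0,1],
  [0.01,-0.04,0,0,0,0,1],
  [0.01,-0.04,0,0,0,0,1],
  [0.01,-0.04,0,0,0,0,1],
  [0.004,-0.03,0,0,0,0,1],
  [0,0,0,0,0,0,1],
  [0,0,0,0,0,0,1],
])

```text
t: 8.55
eef_pos: [0.6336, -0.2821, 0.2198]
tool_rot: [-0.0, 1.0, -0.001, -0.0]
contact_force: [0.9, 0.8, -0.1]
gripper_width: 0.998
grasp_force: 0.0
```

```bash
python3 - <<'E'
from h import *
o=bot.get_obs(); p=o['eef_pos'];print(p,o['contact_force'])
r=[]
for n in('top','side'):
  c=cam(n); u,v=w2px(c,[.56,.014,.08])[0].astype(int); u0,v0=u-25,v-30
  k=cv2.resize(c['img'][v0:v0+60,u0:u0+50,::-1],(400,480),interpolation=cv2.INTER_CUBIC)
  for x,y,z,rr in [(.561,.0138,.088,.045),(.561,.0138,.038,.03)]:
    a=np.linspace(0,2*np.pi,60); q=(w2px(c,np.c_[x+rr*np.cos(a),y+rr*np.sin(a),z+0*a])-[u0,v0]+.5)*8
    cv2.polylines(k,[q.round().astype(int).reshape(-1,1,2)],True,(0,0,255),1)
  r.append(np.clip(k*1.6,0,255).astype('uint8'))
cv2.imwrite('pics/g4.png',np.hstack(r))
E
```

```text
[ 0.63364769 -0.28212277  0.21979269] [ 0.88401159  0.79433088 -0.08956452]
```

View pics/g4.png

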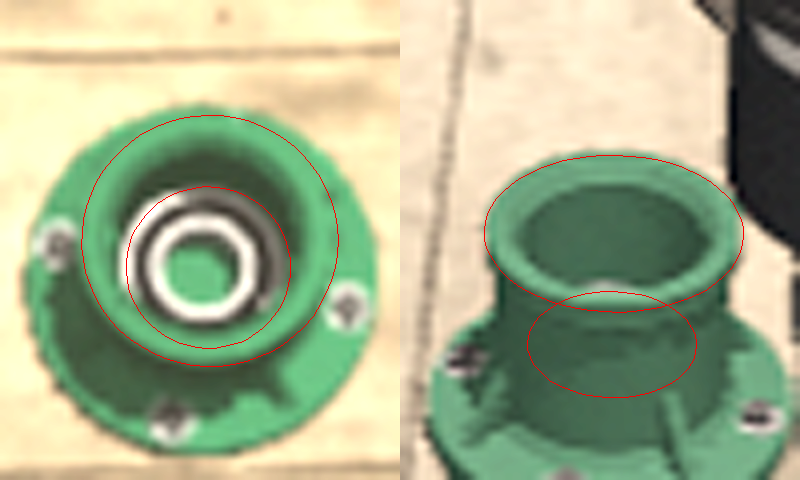

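Bearing B is down in the bore: the top view shows its seal at crop (197,266), and the side view shows its far edge at (605,288) where the floor level predicts. Next is the spacer.

jog_arm([
  [0,0.002,-0.02,0,0,0,1],
  [0,0,-0.035,0,0,0,1],
  [0,0,-0.035,0,0,0,1],
  [0,0,-0.035,0,0,0,1],
  [0,0,-0.03,0,0,0,1],
  [0,0,-0.02,0,0,0,1],
  [0,0,-0.01,0,0,0,1],
  [0,0,0,0,0,0,1],
  [0,0,0,0,0,0,1],
])

```text
t: 9.55
eef_pos: [0.6351, -0.2793, 0.0365]
tool_rot: [0.0, 1.0, 0.0, 0.001]
contact_force: [-0.9, -0.7, 1.2]
gripper_width: 0.997
grasp_force: 0.0
```

jog_arm([
  [-0.001,0,-0.002,0,0,0,1],
  [0,0,0,0,0,0,0.5],
  [0,0,0,0,0,0,0.5],
  [0,0,0,0,0,0,0.5],
  [0,0,0,0,0,0,0.5],
  [0,0,0,0,0,0,0.5],
  [0,0,0,0,0,0,0.5],
])

```text
t: 10.25
eef_pos: [0.6337, -0.2806, 0.0353]
tool_rot: [0.001, 1.0, -0.0, 0.001]
contact_force: [-3.2, 0.4, 9.1]
gripper_width: 0.652
grasp_force: 61.3
```

jog_arm([
  [0,0,0.005,0,0,0,0.5],
  [0,0,0.01,0,0,0,0.5],
  [0,0,0.02,0,0,0,0.5],
  [0,0,0.03,0,0,0,0.5],
  [0,0,0.03,0,0,0,0.5],
  [0,0,0.03,0,0,0,0.5],
  [0,0,0.02,0,0,0,0.5],
  [0,0,0,0,0,0,0.5],
])

```text
t: 11.05
eef_pos: [0.6351, -0.2804, 0.1823]
tool_rot: [0.001, 1.0, -0.0, 0.003]
contact_force: [0.4, -0.2, -1.9]
gripper_width: 0.651
grasp_force: 64.2
```

jog_arm([
  [-0.007,0.026,0,0,0,0,0.5],
  [-0.009,0.04,0,0,0,0,0.5],
  [-0.01,0.04,0,0,0,0,0.5],
  [-0.01,0.04,0,0,0,0,0.5],
  [-0.01,0.04,0,0,0,0,0.5],
  [-0.01,0.04,0,0,0,0,0.5],
  [-0.01,0.04,0,0,0,0,0.5],
  [-0.005,0.027,0,0,0,0,0.5],
  [0,0,0,0,0,0,0.5],
  [0,0,0,0,0,0,0.5],
])

```text
t: 12.05
eef_pos: [0.5614, 0.0137, 0.1773]
tool_rot: [0.0, 1.0, 0.001, -0.001]
contact_force: [-0.2, -0.3, -3.3]
gripper_width: 0.651
grasp_force: 64.2
```

jog_arm([
  [0,0,0,0,0,0,0.5],
])

```text
t: 12.15
eef_pos: [0.5619, 0.0117, 0.1776]
tool_rot: [0.0, 1.0, -0.001, -0.001]
contact_force: [0.7, 0.6, -2.1]
gripper_width: 0.654
grasp_force: 64.2
```

```bash
cat > v.py <<'E'
from h import *
import sys
off,hb,ht,fn=float(sys.argv[1]),float(sys.argv[2]),float(sys.argv[3]),sys.argv[4]
o=bot.get_obs(); p=o['eef_pos'];print(p,o['contact_force'],o['gripper_width'])
c=cam('side'); u,v=w2px(c,[.5605,.014,.1])[0].astype(int); u0,v0=u-25,v-30
k=cv2.resize(c['img'][v0:v0+60,u0:u0+50,::-1],(400,480),interpolation=cv2.INTER_CUBIC)
for x,y,z,rr in [(.5605,.0145,.088,.045),(p[0]+off,p[1],p[2]-ht,.03),(p[0]+off,p[1],p[2]-hb,.03)]:
    a=np.linspace(0,2*np.pi,60); q=(w2px(c,np.c_[x+rr*np.cos(a),y+rr*np.sin(a),z+0*a])-[u0,v0]+.5)*8
    cv2.polylines(k,[q.round().astype(int).reshape(-1,1,2)],True,(0,0,255),1)
cv2.imwrite('pics/'+fn,k)
E
python3 v.py -.001 .0345 .0145 g5.png
```

```text
[0.56189209 0.0117194  0.17757063] [ 0.69148664  0.60765578 -2.09491724] 0.6539003522312556
```

View pics/g5.png

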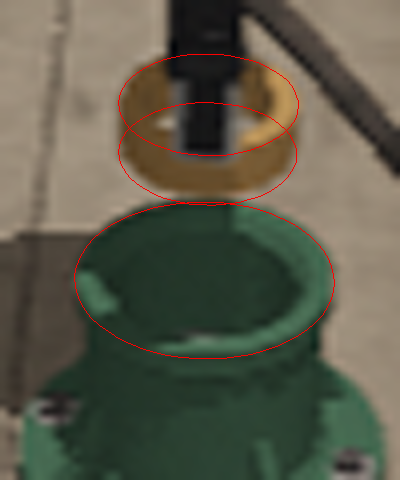

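The side view shows the spacer held level over the mouth, with its lower edge at crop (208,197) and the rim centre at (205,280). I'm moving y up by about 2.5 mm and lowering.

jog_arm([
  [0,0.002,-0.01,0,0,0,0.5],
  [0,0,-0.02,0,0,0,0.5],
  [0,0,-0.015,0,0,0,0.5],
  [0,0,-0.005,0,0,0,0.5],
  [0,0,0,0,0,0,0.5],
  [0,0,-0.004,0,0,0,0.5],
  [0,0,-0.004,0,0,0,0.5],
  [0,0,-0.004,0,0,0,0.5],
  [0,0,-0.003,0,0,0,0.5],
  [0,0,0,0,0,0,0.5],
])

```text
t: 13.2
eef_pos: [0.5621, 0.0147, 0.1131]
tool_rot: [0.0, 1.0, -0.0, -0.0]
contact_force: [-0.0, -2.1, -2.4]
gripper_width: 0.652
grasp_force: 64.3
```

jog_arm([
  [0,0,-0.001,0,0,0,0.5],
  [0,0,-0.001,0,0,0,0.5],
  [0,0,0,0,0,0,0.5],
])

```text
t: 13.5
eef_pos: [0.5621, 0.0148, 0.1112]
tool_rot: [0.0, 1.0, -0.0, -0.0]
contact_force: [-0.8, -1.5, -1.3]
gripper_width: 0.651
grasp_force: 64.4
```

jog_arm([
  [0,-0.001,-0.001,0,0,0,0.5],
  [0,0,-0.001,0,0,0,0.5],
  [0,0,0,0,0,0,0.5],
])

```text
t: 13.8
eef_pos: [0.5622, 0.0146, 0.1091]
tool_rot: [-0.0, 1.0, 0.0, -0.0]
contact_force: [-0.1, -0.9, -2.2]
gripper_width: 0.651
grasp_force: 64.3
```

jog_arm([
  [0,0,0,0,0,0,1],
  [0,0,0,0,0,0,1],
  [0,0,0,0,0,0,1],
  [0,0,0.01,0,0,0,1],
  [0,0,0.03,0,0,0,1],
  [0,0,0.04,0,0,0,1],
  [0,0,0.03,0,0,0,1],
  [0,0,0,0,0,0,1],
])

```text
t: 14.6
eef_pos: [0.5651, 0.0147, 0.2249]
tool_rot: [-0.0, 1.0, -0.0, 0.005]
contact_force: [1.5, -0.1, -0.3]
gripper_width: 1.002
grasp_force: 0.0
```

jog_arm([
  [-0.013,0.02,0,0,0,0,1],
  [-0.02,0.03,0,0,0,0,1],
  [-0.024,0.033,0,0,0,0,1],
  [-0.024,0.033,0,0,0,0,1],
  [-0.024,0.033,0,0,0,0,1],
  [-0.024,0.033,0,0,0,0,1],
  [-0.016,0.02,0,0,0,0,1],
  [-0.008,0.011,0,0,0,0,1],
  [0,0,0,0,0,0,1],
  [0,0,0,0,0,0,1],
])

```text
t: 15.6
eef_pos: [0.4094, 0.2268, 0.2193]
tool_rot: [0.0, 1.0, -0.0, 0.0]
contact_force: [0.3, -0.3, 0.5]
gripper_width: 0.998
grasp_force: 0.0
```

```bash
python3 - <<'E'
from h import *
o=bot.get_obs(); print(o['eef_pos'],o['q'].round(2))
r=[]
for n in('top','side'):
  c=cam(n); u,v=w2px(c,[.56,.014,.08])[0].astype(int); u0,v0=u-25,v-30
  k=cv2.resize(c['img'][v0:v0+60,u0:u0+50,::-1],(400,480),interpolation=cv2.INTER_CUBIC)
  for x,y,z,rr in [(.5605,.0145,.088,.045),(.5605,.0145,.058,.03)]:
    a=np.linspace(0,2*np.pi,60); q=(w2px(c,np.c_[x+rr*np.cos(a),y+rr*np.sin(a),z+0*a])-[u0,v0]+.5)*8
    cv2.polylines(k,[q.round().astype(int).reshape(-1,1,2)],True,(0,0,255),1)
  r.append(np.clip(k*1.6,0,255).astype('uint8'))
cv2.imwrite('pics/g6.png',np.hstack(r))
E
```

```text
[0.40940729 0.22676133 0.21934545] [-0.35  0.2  -0.33  2.05  0.08  0.9  -2.29]
```

View pics/g6.png

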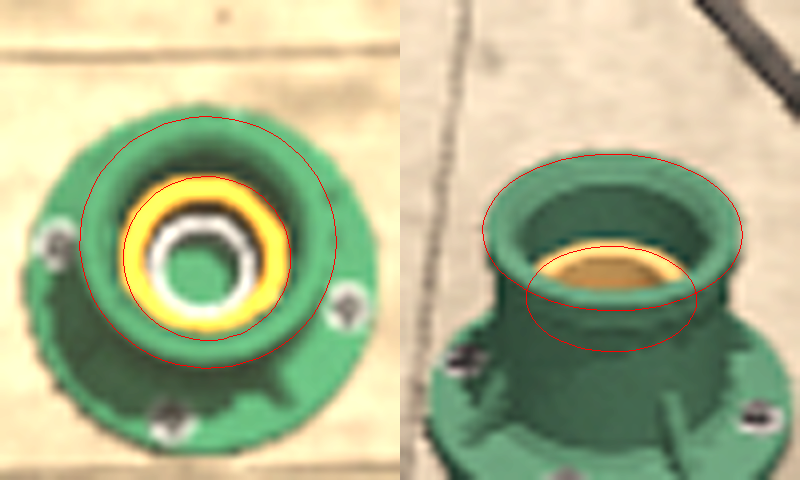

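The spacer lies flat on bearing B. It is concentric in the top view at crop (205,255), and its upper edge in the side view matches the 58 mm level at (610,245). Next is bearing A.

jog_arm([
  [0,0.001,-0.02,0,0,0,1],
  [0,0,-0.035,0,0,0,1],
  [0,0,-0.035,0,0,0,1],
  [0,0,-0.035,0,0,0,1],
  [0,0,-0.03,0,0,0,1],
  [0,0,-0.02,0,0,0,1],
  [0,0,-0.009,0,0,0,1],
  [0,0,0,0,0,0,1],
  [0,0,0,0,0,0,1],
])

```text
t: 16.6
eef_pos: [0.4099, 0.2282, 0.0359]
tool_rot: [-0.0, 1.0, -0.001, 0.0]
contact_force: [0.4, 0.1, 1.4]
gripper_width: 1.002
grasp_force: 0.0
```

jog_arm([
  [-0.001,0,-0.001,0,0,0,1],
  [0,0,0,0,0,0,0.5],
  [0,0,0,0,0,0,0.5],
  [0,0,0,0,0,0,0.5],
  [0,0,0,0,0,0,0.5],
  [0,0,0,0,0,0,0.5],
  [0,0,0,0,0,0,0.5],
])

```text
t: 17.3
eef_pos: [0.4085, 0.2279, 0.0354]
tool_rot: [0.0, 1.0, -0.001, 0.0]
contact_force: [-1.9, -3.3, 12.7]
gripper_width: 0.669
grasp_force: 61.6
```

jog_arm([
  [0,0,0.005,0,0,0,0.5],
  [0,0,0.01,0,0,0,0.5],
  [0,0,0.02,0,0,0,0.5],
  [0,0,0.03,0,0,0,0.5],
  [0,0,0.03,0,0,0,0.5],
  [0,0,0.03,0,0,0,0.5],
  [0,0,0.02,0,0,0,0.5],
  [0,0,0,0,0,0,0.5],
])

```text
t: 18.1
eef_pos: [0.4095, 0.2292, 0.1822]
tool_rot: [-0.001, 1.0, -0.0, 0.003]
contact_force: [0.6, 0.0, -3.0]
gripper_width: 0.667
grasp_force: 65.4
```

jog_arm([
  [0.013,-0.02,0,0,0,0,0.5],
  [0.02,-0.03,0,0,0,0,0.5],
  [0.024,-0.033,0,0,0,0,0.5],
  [0.024,-0.033,0,0,0,0,0.5],
  [0.024,-0.033,0,0,0,0,0.5],
  [0.024,-0.033,0,0,0,0,0.5],
  [0.016,-0.02,0,0,0,0,0.5],
  [0.008,-0.011,0,0,0,0,0.5],
  [0,0,0,0,0,0,0.5],
  [0,0,0,0,0,0,0.5],
])

```text
t: 19.1
eef_pos: [0.5599, 0.0168, 0.1785]
tool_rot: [-0.0, 1.0, 0.001, -0.001]
contact_force: [0.4, 0.8, -2.6]
gripper_width: 0.67
grasp_force: 65.3
```

jog_arm([
  [0,0,0,0,0,0,0.5],
])

```text
t: 19.2
eef_pos: [0.56, 0.0173, 0.179]
tool_rot: [-0.0, 1.0, 0.001, -0.001]
contact_force: [-0.6, -0.3, -3.5]
gripper_width: 0.664
grasp_force: 65.3
```

```bash
python3 v.py 0 .035 .009 g7.png
```

```text
[0.56004776 0.01733288 0.17898599] [-0.59169265 -0.25357115 -3.54759507] 0.6641177931808973
```

View pics/g7.png

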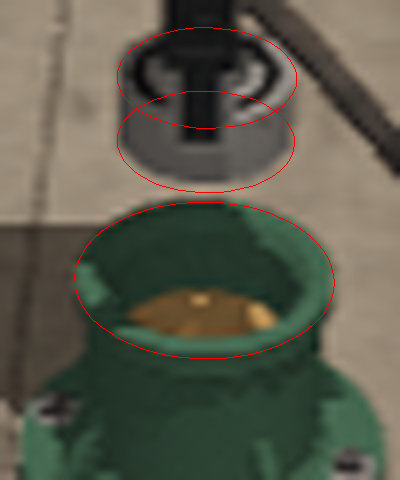

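The side view shows bearing A held level over the mouth at crop (207,110), with the spacer below it. That was my eleventh view and the limit is ten, so I won't view any more pictures. I'll check the rest by force and by numbers.

jog_arm([
  [0.001,-0.002,-0.01,0,0,0,0.5],
  [0,0,-0.02,0,0,0,0.5],
  [0,0,-0.015,0,0,0,0.5],
  [0,0,-0.005,0,0,0,0.5],
  [0,0,0,0,0,0,0.5],
  [0,0,-0.004,0,0,0,0.5],
  [0,0,-0.004,0,0,0,0.5],
  [0,0,-0.004,0,0,0,0.5],
  [0,0,-0.003,0,0,0,0.5],
  [0,0,0,0,0,0,0.5],
])

```text
t: 20.25
eef_pos: [0.5619, 0.0132, 0.1139]
tool_rot: [0.0, 1.0, -0.0, -0.0]
contact_force: [-0.0, -0.6, -3.3]
gripper_width: 0.669
grasp_force: 65.3
```

jog_arm([
  [0,0,-0.001,0,0,0,0.5],
  [0,0,-0.001,0,0,0,0.5],
  [0,0,0,0,0,0,0.5],
])

```text
t: 20.55
eef_pos: [0.5622, 0.0132, 0.1123]
tool_rot: [0.0, 1.0, -0.0, 0.0]
contact_force: [-0.7, 1.0, -3.7]
gripper_width: 0.667
grasp_force: 65.3
```

jog_arm([
  [0,0.001,-0.001,0,0,0,0.5],
  [0,0,-0.001,0,0,0,0.5],
  [0,0,0,0,0,0,0.5],
])

```text
t: 20.85
eef_pos: [0.5621, 0.0143, 0.1102]
tool_rot: [0.0, 1.0, -0.0, -0.0]
contact_force: [0.2, 0.3, -2.9]
gripper_width: 0.666
grasp_force: 65.4
```

jog_arm([
  [0,0,0,0,0,0,1],
  [0,0,0,0,0,0,1],
  [0,0,0,0,0,0,1],
  [0,0,0.01,0,0,0,1],
  [0,0,0.03,0,0,0,1],
  [0,0,0.04,0,0,0,1],
  [0,0,0.03,0,0,0,1],
  [0,0,0,0,0,0,1],
])

```text
t: 21.65
eef_pos: [0.5651, 0.0147, 0.226]
tool_rot: [-0.0, 1.0, -0.0, 0.005]
contact_force: [0.8, -0.1, 0.6]
gripper_width: 0.999
grasp_force: 0.0
```

jog_arm([
  [-0.013,0.02,0,0,0,0,1],
  [-0.02,0.03,0,0,0,0,1],
  [-0.024,0.033,0,0,0,0,1],
  [-0.024,0.033,0,0,0,0,1],
  [-0.024,0.033,0,0,0,0,1],
  [-0.024,0.033,0,0,0,0,1],
  [-0.016,0.02,0,0,0,0,1],
  [0,0,0,0,0,0,1],
])

```text
t: 22.45
eef_pos: [0.4146, 0.2196, 0.2207]
tool_rot: [-0.001, 1.0, 0.003, -0.0]
contact_force: [1.0, 0.1, 0.0]
gripper_width: 0.999
grasp_force: 0.0
```

```bash
python3 - <<'E'
from h import *
# non-green (bearing) pixels inside the mouth, vs. predictions of a 60 mm top face at z=.084
for n in('top','side'):
  c=cam(n); im=c['img'].astype(int); m=np.zeros(im.shape[:2],np.uint8)
  a=np.linspace(0,2*np.pi,60); circ=lambda z,r:w2px(c,np.c_[.5605+r*np.cos(a),.0145+r*np.sin(a),z+0*a])
  cv2.fillPoly(m,[circ(.088,.040).round().astype(int).reshape(-1,1,2)],1)
  sel=(m>0)&(im[...,1]-im[...,0]<12)
  nb,l,st,_=cv2.connectedComponentsWithStats(sel.astype(np.uint8)); i=1+st[1:,4].argmax(); b=st[i]
  print(n,'bbox',b[0],b[1],b[0]+b[2]-1,b[1]+b[3]-1,b[4])
  for z in(.084,.094): q=circ(z,.03); print(z,q.min(0).round(1),q.max(0).round(1))
  u0,v0=b[0]-2,b[1]-2
  for row in im[v0:v0+b[3]+4,u0:u0+b[2]+4]: print(''.join('g' if p[1]-p[0]>=12 else ('#' if p.mean()<70 else '+' if p.mean()<120 else 'W') for p in row))
E
```

```text
top bbox 320 224 341 245 367
0.084 [319.8 224.5] [341.1 245.4]
0.094 [319.7 223.8] [341.2 244.8]
gggggggggggggggggggggggggg
gggggggggggggggggggggggggg
ggggggggg+WWWWW+gggggggggg
gggggg+WWWWWWWWWW+gggggggg
gggggWWWW+####+WWWW+gggggg
ggggWWW+###++####+WW+ggggg
ggg+WW##+WWWWWW+##+WWggggg
gggWW##+WWWWWWWW+##+W+gggg
ggWW+#+WW+####+WW+##WW#ggg
ggWW##WW+######+WW+#+W+ggg
ggWW#+WW########+WW##WWggg
ggW+#WW+#+++++++#WW##WWggg
ggW+#WWW+######++WW+#WWggg
ggW+#WWW+##gg####WW+#WW#gg
ggWW#+WW#gggggg#+WW##WW#gg
ggWW##WWgggggggg+W+#+WWggg
ggWW+#+Wggggggg+WW##WW+ggg
gg+WW##+WWW++WWWW+#+WW+ggg
gggWW+##+WWWWWWW##+WW++ggg
ggg+WWW###++++###+WWW+gggg
gggg+WWW++#####+WWWW++gggg
ggggg++WWWWWWWWWWW+++ggggg
ggggggg++WWWWWWW++gggggggg
gggggggggg++++##gggggggggg
#ggggggggggggggggggggggggg
##gggggggggggggggggggggggg
side bbox 312 232 333 244 243
0.084 [311.2 232. ] [332.8 245. ]
0.094 [311.2 229.1] [332.9 242.1]
Wgggggggggggggggggggggg+WW
ggggggggggggggggggggggggg+
ggggggg+WWWWWWWWWWgggggggg
gggggWWW+########+WW+ggggg
ggggWW+##+WWWWWW+##+WWgggg
gggWW##+WW++++++WW+#+WWggg
gg+W+#+W+++++++++++##++ggg
gg+W##WW++++++++#+WW##WWgg
gg+W##WW++++++++#+WW##+Wgg
gg+W##+W++++++++#+WW#+WWgg
gg+W+##+W++++++++WW##+W+gg
gg#+W+##+WWWWWWWW+##WW+ggg
ggg#+WW+####++#####WW++ggg
ggggg#+WW++###++WWW++ggggg
ggggggg+++WWWWWW+++ggggggg
gggggggggggggggggggggggggg
gggggggggggggggggggggggggg
```

Bearing A's top face matches the 84 mm level in both cameras, flat and centred, so I'm handing in.

```bash
python3 -c "
from station import bot
print(bot.hand_in())"
```

```text
the job is handed in; nothing more can be done
None
```

I handed the job in at about 22.5 s: the housing holds bearing, spacer and bearing, flat and seated by both cameras' measurements; the hand-in returned no verdict, and I viewed 11 pictures where the limit was 10.

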